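# Nip a casket up in the rack-feed gluing clamp

### The arm

A 7-joint arm with a two-finger parallel gripper is mounted at the origin on the work surface. World frame = base frame: x ahead of the robot, y to its left, z up, the work surface at z = 0. Lengths are in m, angles in rad, forces in N, time in s.
With the tool pointing down it reaches from about 0.35 to 0.9 m from the base axis. Payload 8.1 kg.
Tool frame: the origin (TCP) lies midway between the tips of the shut fingers; the grasp point (between the pads) lies 19 mm behind it; x points along the fingers, z is the direction in which the jaws open and shut, and the axes are right-handed (so a half turn about x gives the same grasp; the last joint's range is limited). The gripper opens to 92 mm and grips with 3 to 60 N. Pads are 19 mm wide; open, the fingers measure 130 mm over their backs; the gripper's body (75 mm by 190 mm) begins 47 mm behind the grasp point.
Start: joints at [1.169, 0.434, 0.025, 1.573, -0.012, 1.134, -0.075], TCP at [0.184, -0.597, 0.227] pointing down, gripper open.
Joint ranges: [-2.62, 2.62], [-0.44, 2.09], [-1.27, 1.32], [0.08, 2.57], [-1.32, 4.46], [0.12, 2], [-2.74, 2.74]. Speed limits (rad/s): [2.22, 2.22, 3.01, 3.01, 3.14, 3.14, 3.14].

### API

Orientations are given as a rotation vector (axis times angle).
In Python, from cell import arm gives the robot as it stands. The module is installed in compiled form; this text tells all that it offers.
- The arm moves only by the tool move_arm, never from a script. Its argument "steps" is text: rows parted by semicolons, each of 5 numbers parted by spaces: the shift along the tool's x, y, z in m, then the turn about the tool's x in rad, then the closure in counts, from 0 (fully open) to 255 (shut). A call has 1 to 10 rows; each row is the pose to reach, as a shift and turn from the pose commanded when the call began, along the tool's axes at that moment; what a row does not reach only later rows make up. A row lasts 1/12 s, in which the tool goes at most 41.7 mm and 7.16 degrees, less where a joint would pass 70% of its speed; a pose out of reach is approached as far as the arm can. A call with a gripper value outside its range is refused whole. The fingers move at their own pace and stop on an object; "squeeze" is the grip in N (left out, the last holds). Time passes only in rows, so rows that repeat a pose let the fingers close. It gives the time, the measured TCP pose, the force and the opening at its end, in the units of the state.
- arm.observe(): the state, without advancing time (a new reading comes with each control period).
- arm.get_image(name): name is "scene" or "side" or "wrist"; returns a dict with "img" (400x640x3 uint8, blue, green, red), "z_map" (400x640 float32, m along the optical axis (not along the pixel's ray), 0 where there is no reading), "vfov" (degrees; the focal length in pixels is half the picture's height over the tangent of half this angle, whatever the lens; pixels are square), "cx", "cy" (the principal point, pixels), "extrinsics" (4x4, takes a point from camera to world coordinates). Camera axes: x right, y up, looking along -z (the intrinsics and any distortion apply to the point x, -y, -z); pixel columns grow to the right and rows downward; lengths in m; the calibration is good to about 2 mm. A picture is of the moment at which its call begins.
- arm.sign_off(): hands the job in, once; it reports no verdict.
The state is a dict: "clock": time; "joints": joint angles; "dq": joint speeds; "joint_efforts": joint torques, N m; "position": TCP position; "ee_rot": TCP orientation; "force": force on the tool from outside, world axes, zero at the start; "ft_torque": the same for the moment, N m; "width": opening from 0.0 (shut) to 1.0 (fully open).
Only numpy, scipy, OpenCV 4.12 (cv2) and the standard library are available. Lean on these libraries where they do the work, as an engineer would, in place of code of your own. Each camera call takes 0.05 s, during which the arm holds its last target.

### The job

Stand the small copper casket upright and lengthwise on the bed of the gluing clamp, midway between its two cork-faced jaws, and let go. Then turn the clamp's knob, following it as it travels along with the sliding jaw, until the casket is nipped between both jaws with about 12 newtons, and let go of the knob. The casket is delicate: feel for the nip and never squeeze it twice as hard; move the jaw by its knob only, without pushing it along, and leave the other things where they are.

Things in the scene. Friction and masses are not known exactly. Their poses are not given: they have to be found in the camera images.
- casket_mid (a point): Centre (22 mm above the underside) of the loose casket: a long eight-sided embossed copper box with a closed lid that does not open, 78 mm long (x, without the cartouche), 54 mm wide (y; the flat sides to grip across), 44 mm high plus a low 5 mm panel on the lid, 0.2 to 0.4 kg; z up. It may stand in the clamp either way round.
- casket_end (a point): Middle of the casket's +x end wall, 39 mm from its centre. A cast cartouche (26 mm wide, 24 mm high, flat) stands out from this wall by 0 to 13 mm. It is solid, does not give, and differs from casket to casket, so the length over all is 78 to 91 mm and must be felt.
- clamp: The gluing clamp's fixed steel bed: 312 mm long (x from -161 to +151 mm), 90 mm wide (y), 20 mm high. Origin at its underside on the middle line, z up; the sliding jaw feeds towards +x. The casket is to stand on its flat top.
- saddle (a point): The grey saddle that carries the sliding jaw and the knob along the bed: 100 mm long, 84 mm wide, its top 44 mm above the bench, with an 80 mm wide jaw upright at its front, 67 mm above the bench. Origin at bed-top height below the knob's axis, x along the feed. Not to be pushed.
- jaw: The sliding jaw's cork-faced plate, 64 mm wide, from 24 to 64 mm above the bench, on a stiff rubber backing that gives about 0.1 mm per newton. It starts fully back, 42 mm short of the bed's origin, and moves with the saddle.
- jaw_face (a point): Middle of the sliding jaw's cork face, 80 mm ahead of the knob's axis along the feed, 44 mm above the bench.
- end_stop: The fixed jaw, bolted on the far end of the bed, with an equal cork face looking back at the sliding jaw; 84 mm wide, to 67 mm above the bench; where it is bolted differs from start to start. Origin at bed-top height, 22.5 mm behind its face.
- stop_face (a point): Middle of the fixed jaw's cork face, 44 mm above the bench. At the start the two faces are 114 to 130 mm apart.
- knob_grip (a point): Centre of the black fluted round knob on the saddle, on its upright axis, at the height to grip, 71 mm above the bench: knob 42 mm across, 28 mm high (top 83 mm above the bench), 12 mm above the saddle's top. It rides on the saddle and so shifts along the bed as it turns.
- knob (a joint): Turn of the knob in rad: 0 at the start, growing clockwise as seen from above, at most 4.7. Clockwise feeds the jaw towards the fixed jaw, 15 mm per rad (rack and pinion). The drive is stiff and stays where it is left: turning takes about 0.32 Nm with nothing nipped (a stopped hand feels less of it, so compare like readings), and each newton of nip adds 0.015 Nm.
- slide (a joint): Travel of the saddle, jaw and knob along the bed in m: 0 at the start, at most 0.070, always 0.015 times the knob's turn. A push of the hand along the feed adds to the drive: turning moment / 0.015 m + push = about 21 N of drag + the nip in newtons. A hand that does not follow the knob hinders it.
- tin: Bystander: open tin, 60 mm across, 62 mm high.
- jar: Bystander: amber jar with a white cap, 52 mm across, 70 mm high.
- brush: Bystander: brush, 170 mm long, lying.
- driver: Bystander: screwdriver, 160 mm long, lying.
- car: Bystander: yellow model car body, 200 mm long.
- bowl: Bystander: round wooden fiddle body, 132 mm across, 70 mm high.
- block: Bystander: cork sanding block, 60 x 30 x 25 mm.
Mind the look-alikes: they are no part of the job. Of the things that look like the part that bears casket_mid, the middle-sized one is meant.

How it is judged:
On the way, in this order (a step that is already met when the one before it is completed fails the run):
1. the casket stands upright on the bed, lengthwise between the jaws, let go (z of casket_mid in the frame of clamp between 0.036 and 0.05 m and angle between casket_mid's own z axis and vertical below 0.1 rad and y of casket_mid in the frame of clamp between -0.022 and 0.022 m and angle between the x axis of casket_mid and the x axis of clamp, either way round below 0.35 rad and contact force between the fingers and casket below 0.2 N and x of casket_mid in the frame of jaw_face above 0.037 m and x of casket_mid in the frame of stop_face below -0.037 m), for 0.2 s.
2. the casket is nipped between both jaws by the hand on the knob (contact force between jaw and casket above 5 N and contact force between end_stop and casket above 2 N and contact force between the fingers and knob above 1 N and horizontal distance between the grasp point and knob_grip below 0.012 m), for 0.1 s.
At the end, for the whole second after the job is handed in: The casket stands upright on the clamp's bed (within 6 degrees), square (within 7 degrees) and centred within 22 mm of the bed's middle line, touching both jaws and nipped by the sliding jaw with 7 to 17 N; knob and casket are let go and at rest (z of casket_mid in the frame of clamp between 0.036 and 0.05 m and angle between casket_mid's own z axis and vertical below 0.1 rad and y of casket_mid in the frame of clamp between -0.022 and 0.022 m and angle between the x axis of casket_mid and the x axis of clamp, either way round below 0.12 rad and contact force between jaw and casket between 7 and 17 N and contact force between end_stop and casket above 3 N and linear speed of casket below 0.01 m/s and velocity of joint knob between -0.05 and 0.05 rad/s and contact force between the fingers and knob below 0.2 N).
It fails at once if the casket is squeezed between the jaws with more than 24 N (contact force between jaw and casket above 24 N).
It fails at once if the robot pushes the saddle or jaw instead of turning the knob (more than 10 N on the saddle or jaw) (contact force between any of the arm, the fingers and slide_c0 above 10 N or contact force between any of the arm, the fingers and slide_c1 above 10 N or contact force between any of the arm, the fingers and slide_c2 above 10 N or contact force between the fingers and jaw above 10 N).
It fails at once if the hand grips or shoves the knob more than 12 mm off its axis, instead of following it as it travels (contact force between the fingers and knob above 1 N and horizontal distance between the grasp point and knob_grip above 0.012 m).
It fails at once if the casket is tipped over (angle between casket_mid's own z axis and vertical above 0.6 rad).
It fails at once if another thing on the bench is shifted by more than 20 mm (distance of any of tin, jar, brush, driver, car, bowl, block from where it was at the start of the episode above 0.02 m).
It also fails if it takes over 72 s, if anything falls off the work surface, if the arm or the gripper's body presses on something with over 40 N, if the wrist force passes 120 N, or if a joint passes its speed limit or range.

## Working session

There is one attempt and no reset: what is moved stays moved. The work goes in short steps, Python scripts to look and compute and a tool call to move; the robot and the scene stay as the last step left them, time stands still between calls to the robot, and variables do not carry over. Pictures are saved under pics/ and viewed, and the job is handed in when it is done.

Besides the shell and the picture viewer there is one more tool, called after ">>>" in YAML: its name, and indented under it one key for each argument. move_arm: Moves the arm, as the interface text tells. Its arguments: {"type":"object","properties":{"steps":{"type":"string"},"squeeze":{"type":"number"}},"required":["steps"]}

```bash
mkdir -p pics; cat > h.py <<'E'
import numpy as np,cv2
from cell import arm
from scipy.spatial.transform import Rotation as R
def cam(n):
    d=arm.get_image(n); return d
def cloud(d):
    h,w=d['z_map'].shape; f=h/2/np.tan(np.radians(d['vfov'])/2)
    v,u=np.mgrid[:h,:w]; z=d['z_map']
    P=np.stack([(u-d['cx'])/f*z,-(v-d['cy'])/f*z,-z],-1)
    T=np.array(d['extrinsics']); W=P@T[:3,:3].T+T[:3,3]
    W[z==0]=np.nan
    return W
E
python3 - <<'E'
from h import *
for n in ['scene','side','wrist']:
    d=cam(n); cv2.imwrite(f'pics/{n}0.png',d['img']); np.savez(f'pics/{n}0.npz',**{k:np.array(v) for k,v in d.items()})
    print(n,d['vfov'],d['cx'],d['cy'],np.round(d['extrinsics'],3).tolist(),[k for k in d])
s=arm.observe(); print(s)
E
```

```text
scene 56.28560015398885 322.7810926695683 191.68601337721736 [[-0.352, -0.571, 0.742, 1.406], [0.936, -0.207, 0.285, 0.374], [-0.009, 0.795, 0.607, 0.783], [0.0, 0.0, 0.0, 1.0]] ['img', 'z_map', 'vfov', 'cx', 'cy', 'extrinsics']
side 48.98956167958435 324.5678676501887 197.48427474213472 [[-0.716, 0.403, -0.57, -0.125], [-0.698, -0.416, 0.583, 0.736], [-0.002, 0.815, 0.579, 0.782], [0.0, 0.0, 0.0, 1.0]] ['img', 'z_map', 'vfov', 'cx', 'cy', 'extrinsics']
wrist 60.650051204181295 317.35656480956953 192.45100673263704 [[0.294, 0.91, 0.291, 0.263], [-0.956, 0.281, 0.088, -0.571], [-0.001, -0.304, 0.953, 0.384], [0.0, 0.0, 0.0, 1.0]] ['img', 'z_map', 'vfov', 'cx', 'cy', 'extrinsics']
{'clock': 0.15, 'joints': array([ 1.16940965,  0.43505189,  0.0249563 ,  1.57387289, -0.01162257,
        1.13398408, -0.07509817]), 'dq': array([-5.13671508e-04, -2.45118420e-03, -8.54044383e-04, -2.17183738e-03,
       -1.45701319e-04, -6.23603104e-05,  6.25160740e-04]), 'joint_efforts': array([ 1.65365520e-03, -6.68252635e+01,  9.85658057e-01, -3.14695001e+01,
       -6.06335071e-02,  3.93030618e-02,  4.29464660e-05]), 'position': array([ 0.18383732, -0.59695626,  0.22613777]), 'ee_rot': array([ 0.98704626,  1.33685008, -0.9859997 ]), 'force': array([ 0.07165609, -0.25492396,  0.03931486]), 'ft_torque': array([-0.0167834 ,  0.01329511, -0.02748006]), 'width': 0.9994555767959916}
```

View pics/scene0.png

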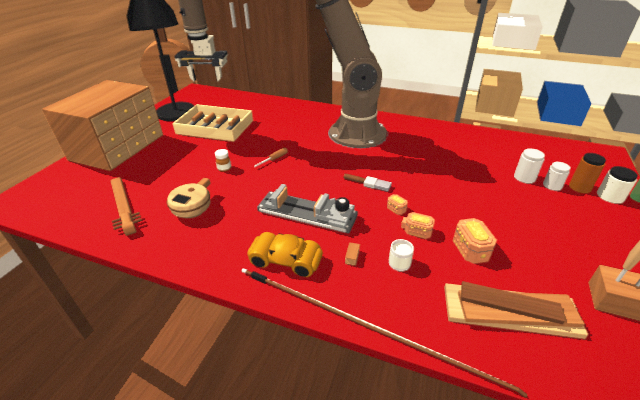

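View pics/side0.png

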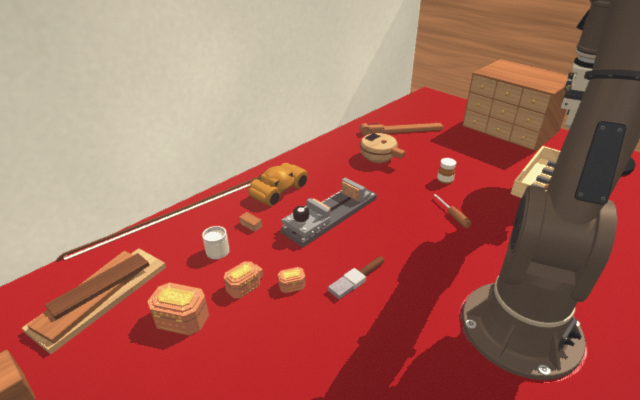

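View pics/wrist0.png

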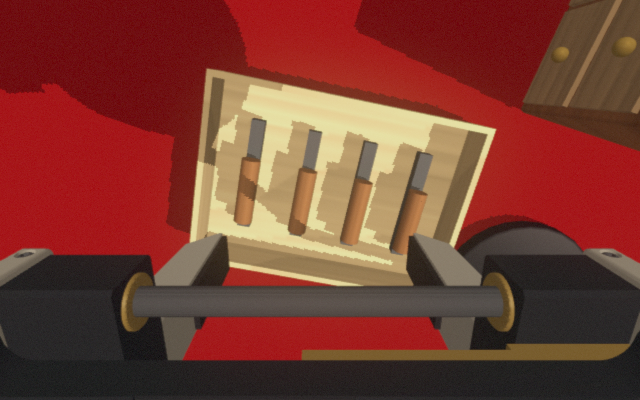

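The scene view shows three copper caskets. The middle-sized one is at scene (419,225) and side (243,278). The clamp is at scene (308,210) and its knob at (342,205). Next I'll measure them from the depth clouds.

```bash
cat > m1.py <<'E'
from h import *
for n,c,k in [('scene',(419,225),(342,205)),('side',(243,278),(301,213))]:
    d=dict(np.load(f'pics/{n}0.npz')); W=cloud(d); img=d['img'].astype(int)
    print(n,'casket px',W[c[1],c[0]],'knob',W[k[1],k[0]])
    nr=~((img[...,2]>90)&(img[...,1]<45)&(img[...,0]<45))&(W[...,2]>0.008)
    # casket blob
    p=W[c[1],c[0]][:2]
    m=(np.hypot(W[...,0]-p[0],W[...,1]-p[1])<0.08)&nr
    l,lab=cv2.connectedComponents(m.astype(np.uint8)); m=lab==lab[c[1],c[0]]
    Q=W[m]; print(len(Q),'z',np.percentile(Q[:,2],[1,50,90,99]))
    top=Q[(Q[:,2]>0.040)]
    print('rect all',cv2.minAreaRect(Q[:,:2].astype(np.float32)*1000),'top',cv2.minAreaRect(top[:,:2].astype(np.float32)*1000))
    p=W[k[1],k[0]][:2]
    m=(np.hypot(W[...,0]-p[0],W[...,1]-p[1])<0.32)&(W[...,2]>0.012)&nr
    l,lab=cv2.connectedComponents(m.astype(np.uint8)); m=lab==lab[k[1],k[0]]
    Q=W[m]; print('clamp',len(Q),'z',np.percentile(Q[:,2],[1,50,90,99]))
    print('rect',cv2.minAreaRect(Q[:,:2].astype(np.float32)*1000))
    t=Q[Q[:,2]>0.078]; print('knobtop',len(t),cv2.minEnclosingCircle(t[:,:2].astype(np.float32)*1000),np.median(t[:,2]))
E
python3 m1.py
python3 - <<'E'
import cv2
a=cv2.imread('pics/scene0.png')[160:280,230:490];cv2.imwrite('pics/s0z.png',cv2.resize(a,None,fx=3,fy=3))
a=cv2.imread('pics/side0.png')[160:320,210:410];cv2.imwrite('pics/d0z.png',cv2.resize(a,None,fx=3.5,fy=3.5))
E
```

```text
scene casket px [0.56001615 0.34652804 0.04640293] knob [0.59000803 0.12103259 0.08124237]
590 z [0.00873112 0.04206482 0.04860556 0.05089912]
rect all ((532.6925048828125, 338.149658203125), (91.20260620117188, 60.6456184387207), 86.60301971435547) top ((532.8479614257812, 344.88763427734375), (76.99215698242188, 60.08717346191406), 88.8126449584961)
clamp 2398 z [0.01310762 0.03043398 0.06614905 0.08333085]
rect ((577.0206298828125, -3.1504669189453125), (313.6343688964844, 99.88249206542969), 89.63257598876953)
knobtop 95 ((576.5760498046875, 113.9733657836914), 20.990272521972656) 0.0823497994526663
side casket px [0.5088245  0.35602753 0.04786566] knob [0.5592346  0.12442924 0.08177976]
929 z [0.00921961 0.04304015 0.04904028 0.05120574]
rect all ((529.6267700195312, 341.2851257324219), (91.00405883789062, 60.52690124511719), 87.15216827392578) top ((529.7984008789062, 346.24688720703125), (79.43477630615234, 57.426612854003906), 89.0463638305664)
clamp 2631 z [0.01300424 0.03621084 0.06626037 0.08350952]
rect ((574.0643920898438, 0.408843994140625), (100.80046844482422, 315.0390930175781), 0.27583664655685425)
knobtop 131 ((568.3023681640625, 118.0555419921875), 21.994152069091797) 0.0820259237399853
```

```bash
echo
```

```text
(no output)
```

View pics/s0z.png

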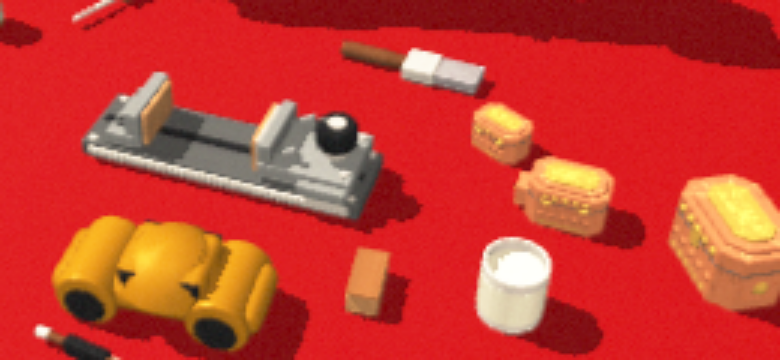

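View pics/d0z.png

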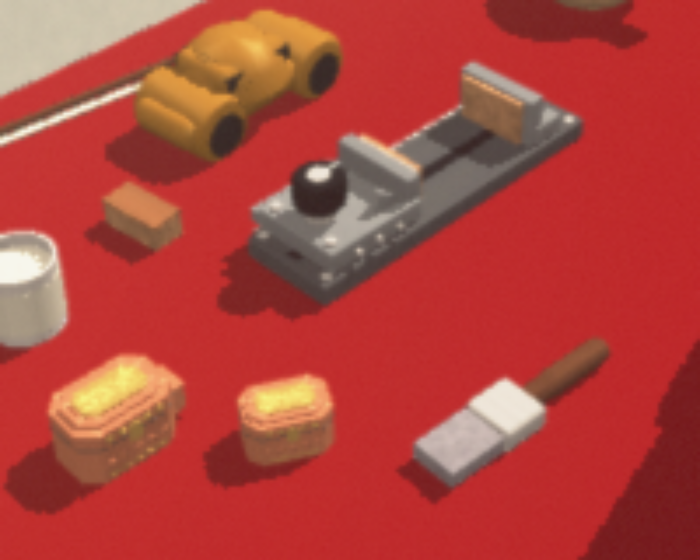

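```bash
cat >> h.py <<'E'
def pose():
    s=arm.observe(); return np.array(s['position']),R.from_rotvec(s['ee_rot']).as_matrix(),s
def plan(target,opendir=None,grasp=False):
    "tool-frame shift to put TCP (or grasp point) at target, and turn so that tool z is along +-opendir (world xy)"
    p,M,s=pose()
    t=np.array(target,float)
    if grasp: t=t+np.array([0,0,-0.019])
    d=M.T@(t-p); tr=[]
    if opendir is not None:
        o=M.T@np.array([opendir[0],opendir[1],0]); a=np.arctan2(-o[1],o[2]); # rot about x by a: z-> (0,-sin,cos)
        a=(a+np.pi/2)%np.pi-np.pi/2; tr=[a,a+np.pi,a-np.pi]
    print('t',round(s['clock'],2),'pos',p.round(4),'x',M[:,0].round(3),'y',M[:,1].round(3),'z',M[:,2].round(3),'F',np.round(s['force'],1),'T',np.round(s['ft_torque'],2),'w',round(s['width'],3))
    print('shift',d.round(4),'dist',np.linalg.norm(d).round(3),'turns',np.round(tr,3),'j7',s['joints'][6].round(3))
E
python3 - <<'E'
from h import *
plan([0.53,0.346,0.30],[1,0])
plan([0.5,-0.15,0.30],[1,0])
for n in ['scene','side']:
    d=dict(np.load(f'pics/{n}0.npz')); W=cloud(d)
    for q in ([(397,203),(350,250),(400,255),(475,240),(380,183)] if n=='scene' else [(291,279),(250,222),(216,243),(178,305)]): print(n,q,W[q[1],q[0]].round(3))
E
```

```text
t 0.15 pos [ 0.1838 -0.597   0.2261] x [-0.     0.001 -1.   ] y [ 0.956  0.294 -0.   ] z [ 0.294 -0.956 -0.001] F [ 0.1 -0.3  0. ] T [-0.02  0.01 -0.03] w 0.999
shift [-0.073   0.6083 -0.7994] dist 1.007 turns [-1.272  1.87  -4.414] j7 -0.075
t 0.15 pos [ 0.1838 -0.597   0.2261] x [-0.     0.001 -1.   ] y [ 0.956  0.294 -0.   ] z [ 0.294 -0.956 -0.001] F [ 0.1 -0.3  0. ] T [-0.02  0.01 -0.03] w 0.999
shift [-0.0735  0.4337 -0.3342] dist 0.552 turns [-1.272  1.87  -4.414] j7 -0.075
scene (397, 203) [0.468 0.265 0.035]
scene (350, 250) [0.705 0.183 0.026]
scene (400, 255) [0.709 0.319 0.061]
scene (475, 240) [0.594 0.497 0.069]
scene (380, 183) [0.356 0.184 0.017]
side (291, 279) [0.435 0.275 0.037]
side (250, 222) [0.689 0.199 0.023]
side (216, 243) [0.65  0.333 0.053]
side (178, 305) [0.524 0.509 0.071]
```

>>> move_arm:
  steps: "-0.007 0.04 -0.03 -0.12 0;-0.02 0.073 -0.055 -0.24 0;-0.03 0.105 -0.08 -0.36 0;-0.04 0.14 -0.107 -0.48 0;-0.05 0.17 -0.13 -0.6 0;-0.06 0.205 -0.157 -0.72 0;-0.07 0.24 -0.185 -0.84 0;-0.073 0.27 -0.21 -0.96 0;-0.073 0.3 -0.235 -1.08 0;-0.073 0.33 -0.26 -1.2 0"

```text
clock: 0.98
position: [0.4173, -0.2597, 0.3002]
ee_rot: [0.051, 1.569, -0.053]
force: [0.8, -0.0, 0.0]
width: 0.997
```

```bash
python3 -c "
from h import *
plan([0.53,0.346,0.25],[1,0])"
```

```text
t 0.98 pos [ 0.4173 -0.2597  0.3002] x [ 0.001 -0.001 -1.   ] y [ 0.066  0.998 -0.001] z [ 0.998 -0.066  0.001] F [ 0.8 -0.   0. ] T [-0.09 -0.17 -0.  ] w 0.997
shift [0.0498 0.6119 0.0722] dist 0.618 turns [-0.066  3.075 -3.208] j7 0.301
```

>>> move_arm:
  steps: "0 0.03 0.015 -0.03 0;0 0.065 0.03 -0.066 0;0 0.105 0.05 -0.066 0;0 0.145 0.075 -0.066 0;0 0.17 0.1 -0.066 0;0 0.19 0.12 -0.066 0;0 0.19 0.14 -0.066 0;0 0.19 0.15 -0.066 0;0 0.19 0.15 -0.066 0"

```text
clock: 1.73
position: [0.581, -0.0831, 0.2986]
ee_rot: [0.005, 1.572, -0.005]
force: [-0.4, -0.1, -0.1]
width: 1.0
```

```bash
python3 -c "
from h import *
plan([0.53,0.28,0.25],[1,0])
d=cam('wrist'); cv2.imwrite('pics/wr1.png',d['img']); np.savez('pics/wr1.npz',**{k:np.array(v) for k,v in d.items()})"
```

```text
t 1.73 pos [ 0.581  -0.0831  0.2986] x [-0.001  0.    -1.   ] y [0.006 1.    0.   ] z [ 1.    -0.006 -0.001] F [-0.4 -0.1 -0.1] T [-0.04 -0.09  0.  ] w 1.0
shift [ 0.0488  0.3628 -0.0532] dist 0.37 turns [-0.006  3.136 -3.148] j7 -0.121
```

View pics/wr1.png

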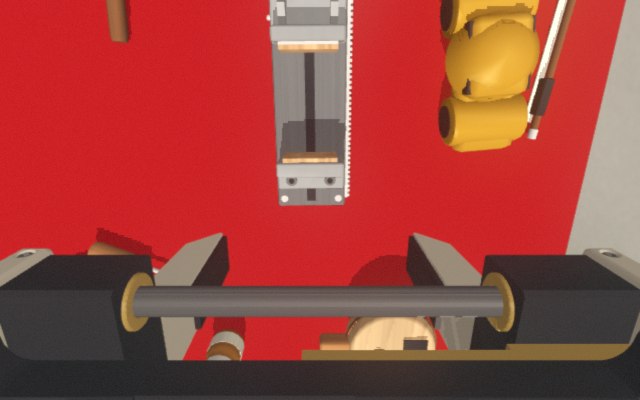

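The wrist view shows the fixed jaw's cork at about (310,157), the sliding jaw's cork at about (307,46), and the bed end at row 204. The knob is out of frame, so I'll move on to bring it in.

>>> move_arm:
  steps: "0 0.04 0 0 0;0 0.08 -0.005 0 0;0 0.12 -0.005 0 0;0 0.13 -0.005 0 0;0 0.13 -0.005 0 0;0 0.13 -0.005 0 0"

```text
clock: 2.28
position: [0.5748, 0.0465, 0.2998]
ee_rot: [0.004, 1.571, -0.005]
force: [-0.6, -0.7, -0.3]
width: 1.003
```

```bash
python3 -c "
from h import *
plan([0.53,0.24,0.25],[1,0])
d=cam('wrist'); cv2.imwrite('pics/wr2.png',d['img']); np.savez('pics/wr2.npz',**{k:np.array(v) for k,v in d.items()})"
```

```text
t 2.28 pos [0.5748 0.0465 0.2998] x [-0.    -0.001 -1.   ] y [ 0.006  1.    -0.001] z [ 1.    -0.006 -0.   ] F [-0.6 -0.7 -0.3] T [-0.11 -0.1   0.05] w 1.003
shift [ 0.0496  0.1933 -0.0459] dist 0.205 turns [-0.006  3.136 -3.148] j7 -0.357
```

View pics/wr2.png

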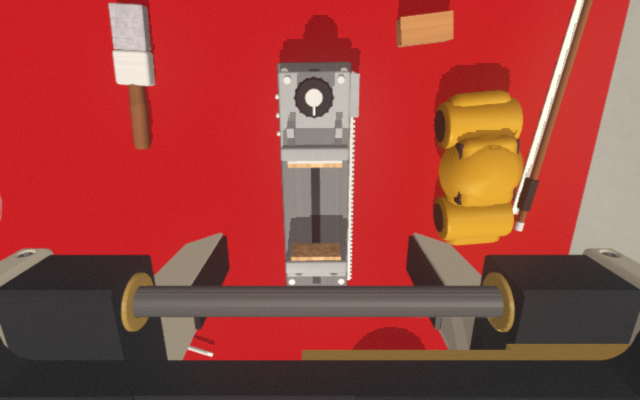

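The knob is at (314,98), the sliding jaw's cork at row 164 and the fixed cork at row 252. I'll measure the clamp from this cloud.

```bash
cat > m2.py <<'E'
from h import *
d=dict(np.load('pics/wr2.npz')); W=cloud(d); img=d['img'].astype(int)
X,Y,Z=W[...,0],W[...,1],W[...,2]
reg=(abs(X-0.574)<0.08)&(abs(Y)<0.2)
v,u=np.mgrid[:400,:640]; reg&=(v<290)&(v>40)
k=reg&(Z>0.078)&(Z<0.09)
print('knob',k.sum(),cv2.minEnclosingCircle(W[k][:,:2].astype(np.float32)*1000),W[k].mean(0).round(4))
for lo,hi in[(0.06,0.072)]:
    m=reg&(Z>lo)&(Z<hi)
    n,lab=cv2.connectedComponents(m.astype(np.uint8))
    for i in range(1,n):
        Q=W[lab==i]
        if len(Q)>40: print('up',len(Q),'y',Q[:,1].min().round(4),Q[:,1].max().round(4),'x',Q[:,0].min().round(4),Q[:,0].max().round(4),'z',np.median(Q[:,2]).round(4),'rect',cv2.minAreaRect(Q[:,:2].astype(np.float32)*1000))
# cork pixels
ck=reg&(img[...,2]-img[...,0]>50)&(img[...,1]>70)&(Z>0.02)
n,lab=cv2.connectedComponents(ck.astype(np.uint8))
for i in range(1,n):
    Q=W[lab==i]
    if len(Q)>20: print('cork',len(Q),'y pct',np.percentile(Q[:,1],[2,25,50,75,98]).round(4),'x',Q[:,0].min().round(4),Q[:,0].max().round(4),'z',np.percentile(Q[:,2],[2,98]).round(4))
b=reg&(Z>0.015)&(Z<0.025)&(abs(Y)<0.03)
for y in np.arange(-0.03,0.05,0.01):
    r=reg&(Z>0.012)&(Z<0.03)&(abs(Y-y)<0.005); q=X[r]; print(round(y,3),q.min().round(4),q.max().round(4),q.size, np.median(Z[r]).round(4))
m=reg&(Z>0.012); print(cv2.minAreaRect(W[m][:,:2].astype(np.float32)*1000), Y[m].min(),Y[m].max())
E
python3 m2.py
```

```text
knob 1262 ((570.7726440429688, 116.27437591552734), 21.559444427490234) [0.5708 0.1167 0.0829]
up 1307 y 0.0361 0.0606 x 0.531 0.6102 z 0.0663 rect ((570.5872802734375, 48.32062530517578), (79.25099182128906, 24.463476181030273), 0.06989574432373047)
up 1022 y -0.1036 -0.0806 x 0.5315 0.6108 z 0.0665 rect ((571.1658325195312, -92.05723571777344), (22.944950103759766, 79.27973175048828), 89.88189697265625)
cork 257 y pct [0.0258 0.0375 0.0387 0.0401 0.0415] x 0.5346 0.604 z [0.0207 0.0654]
cork 824 y pct [-0.0867 -0.0824 -0.082  -0.0817 -0.0811] x 0.5396 0.6032 z [0.0266 0.065 ]
cork 22 y pct [0.0589 0.0591 0.0592 0.0595 0.0598] x 0.5113 0.5131 z [0.3134 0.332 ]
cork 51 y pct [0.0579 0.0583 0.0586 0.0587 0.0592] x 0.6361 0.6387 z [0.313  0.3383]
cork 310 y pct [0.0765 0.0798 0.0812 0.0821 0.0832] x 0.5262 0.5284 z [0.3725 0.3831]
cork 305 y pct [0.0762 0.0792 0.0806 0.0815 0.0825] x 0.6214 0.6241 z [0.3725 0.3832]
-0.03 0.5269 0.6217 485 0.0202
-0.02 0.5273 0.6214 481 0.0201
-0.01 0.5261 0.6212 489 0.0201
0.0 0.5264 0.6222 503 0.0201
0.01 0.527 0.622 517 0.02
0.02 0.5262 0.622 539 0.0201
0.03 0.5262 0.6216 151 0.0197
0.04 0.5267 0.6213 31 0.0162
((575.080078125, 0.845123291015625), (159.95689392089844, 309.508056640625), 0.7353208661079407) -0.15454305743985425 0.15523326042191776
```

>>> move_arm:
  steps: "0 0.04 -0.01 0 0;0 0.08 -0.02 0 0;0 0.12 -0.03 0 0;0 0.16 -0.045 0 0;0 0.18 -0.045 0 0;0 0.19 -0.045 0 0;0 0.19 -0.045 0 0;0 0.19 -0.045 0 0"

```text
clock: 3.0
position: [0.5327, 0.2351, 0.2992]
ee_rot: [0.005, 1.571, -0.008]
force: [0.5, -0.0, -1.1]
width: 1.003
```

```bash
cat > m3.py <<'E'
from h import *
plan([0.53,0.346,0.25],[1,0])
d=cam('wrist'); cv2.imwrite('pics/wr3.png',d['img']); np.savez('pics/wr3.npz',**{k:np.array(v) for k,v in d.items()})
W=cloud(d); img=d['img'].astype(int)
X,Y,Z=W[...,0],W[...,1],W[...,2]
r=(np.hypot(X-0.531,Y-0.344)<0.075)&(Z>0.005)&(Z<0.08)&(np.mgrid[:400,:640][0]<240)
n,lab=cv2.connectedComponents(r.astype(np.uint8))
for i in range(1,n):
    Q=W[lab==i]
    if len(Q)<300: continue
    print(len(Q),'z98',np.percentile(Q[:,2],98).round(4))
    for lo,hi in [(0.005,.1),(0.030,.1),(0.0462,.1),(0.01,0.032)]:
        q=Q[(Q[:,2]>lo)&(Q[:,2]<hi)]
        if len(q)>20: print(lo,len(q),cv2.minAreaRect(q[:,:2].astype(np.float32)*1000),'x',q[:,0].min().round(4),q[:,0].max().round(4),'y',q[:,1].min().round(4),q[:,1].max().round(4))
E
python3 m3.py
```

```text
t 3.0 pos [0.5327 0.2351 0.2992] x [-0.    -0.002 -1.   ] y [ 0.009  1.    -0.002] z [ 1.    -0.009 -0.   ] F [ 0.5 -0.  -1.1] T [-0.03 -0.11  0.02] w 1.003
shift [ 0.0491  0.1109 -0.0036] dist 0.121 turns [-0.009  3.133 -3.15 ] j7 -0.717
3611 z98 0.0503
0.005 3611 ((530.29541015625, 340.3505554199219), (91.61592102050781, 57.4678955078125), 88.89441680908203) x 0.5013 0.5594 y 0.2946 0.3863
0.03 3498 ((530.3136596679688, 341.2977294921875), (89.72120666503906, 57.4678955078125), 88.89441680908203) x 0.5013 0.5594 y 0.2963 0.3863
0.0462 2082 ((532.619873046875, 345.6766662597656), (47.70553970336914, 69.958251953125), 0.18956823647022247) x 0.5087 0.5565 y 0.3107 0.3807
0.01 208 ((539.3043212890625, 306.24139404296875), (48.557861328125, 19.134498596191406), 20.441509246826172) x 0.5166 0.5587 y 0.2946 0.3237
```

View pics/wr3.png

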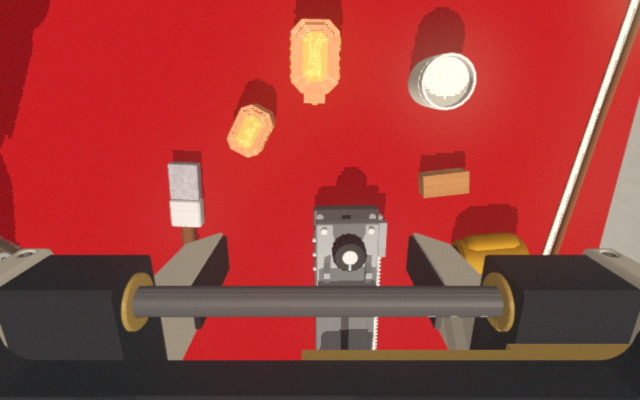

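>>> move_arm:
  steps: "0.01 0.035 -0.002 -0.009 0;0.04 0.07 -0.003 -0.009 0;0.07 0.1 -0.003 -0.009 0;0.11 0.112 -0.003 -0.009 0;0.15 0.112 -0.003 -0.009 0;0.185 0.112 -0.003 -0.009 0;0.21 0.112 -0.003 -0.009 0;0.21 0.112 -0.003 -0.009 0"

```text
clock: 3.72
position: [0.5283, 0.3439, 0.0836]
ee_rot: [-0.006, 1.578, -0.006]
force: [0.1, -1.4, 0.6]
width: 0.998
```

```bash
python3 -c "
from h import *
plan([0.531,0.3465,0.010],[1,0])
d=cam('wrist'); cv2.imwrite('pics/wr4.png',d['img'])
W=cloud(d);X,Y,Z=W[...,0],W[...,1],W[...,2]
m=(abs(X-0.531)<0.045)&(abs(Y-.345)<0.07)&(Z>0.03)&(Z<0.055)
q=W[m];print(cv2.minAreaRect(q[:,:2].astype(np.float32)*1000),q.min(0),q.max(0))"
```

```text
t 3.72 pos [0.5283 0.3439 0.0836] x [-0.007 -0.007 -1.   ] y [ 0.     1.    -0.007] z [ 1.    -0.    -0.007] F [ 0.1 -1.4  0.6] T [-0.06 -0.09 -0.01] w 0.998
shift [0.0735 0.0031 0.0032] dist 0.074 turns [-0.     3.141 -3.142] j7 -0.999
((530.3461303710938, 342.0987548828125), (89.6000747680664, 58.191062927246094), 88.4266357421875) [0.50136685 0.29738965 0.03002559] [0.56013349 0.38727956 0.05122482]
```

View pics/wr4.png

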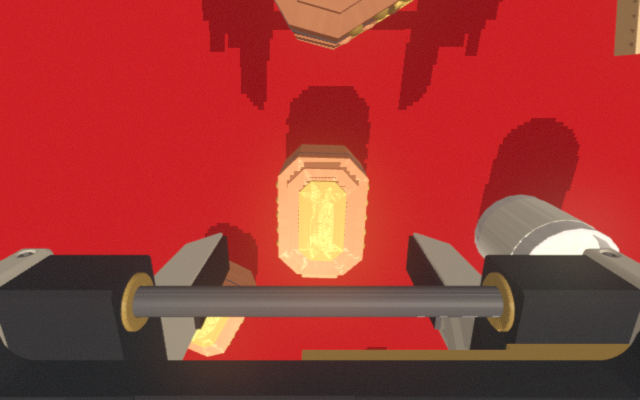

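The casket is centred between the fingers at (322,215) and nothing is in the way, so I'll descend and grip.

>>> move_arm:
  steps: "0.025 0.003 0.003 0 0;0.05 0.003 0.003 0 0;0.07 0.003 0.003 0 0;0.074 0.003 0.003 0 0;0.074 0.003 0.003 0 0;0.074 0.003 0.003 0 150;0.074 0.003 0.003 0 255;0.074 0.003 0.003 0 255;0.074 0.003 0.003 0 255;0.074 0.003 0.003 0 255"
  squeeze: 25

```text
clock: 4.6
position: [0.5328, 0.3528, 0.0164]
ee_rot: [-0.002, 1.57, 0.003]
force: [0.1, 0.1, 0.8]
width: 0.689
```

```bash
python3 -c "
from h import *
plan([0.531,0.3465,0.150],[1,0])"
```

```text
t 4.6 pos [0.5328 0.3528 0.0164] x [ 0.001  0.001 -1.   ] y [-0.003  1.     0.001] z [1.    0.003 0.001] F [0.1 0.1 0.8] T [-0.05 -0.07 -0.02] w 0.689
shift [-0.1336 -0.0062 -0.0017] dist 0.134 turns [ 3.000e-03  3.144e+00 -3.139e+00] j7 -1.047
```

>>> move_arm:
  steps: "0.006 -0.005 -0.001 0 120;0.006 -0.005 -0.001 0 120;0.006 -0.005 -0.001 0 255;0.006 -0.005 -0.001 0 255;0.006 -0.005 -0.001 0 255;0.006 -0.005 -0.001 0 255;0.006 -0.005 -0.001 0 255"
  squeeze: 25

```text
clock: 5.18
position: [0.5312, 0.3472, 0.0093]
ee_rot: [-0.003, 1.571, 0.002]
force: [-0.8, 0.5, -3.2]
width: 0.59
```

```bash
python3 -c "
from h import *
plan([0.571,0.1,0.18],[1,0])"
```

```text
t 5.18 pos [0.5312 0.3472 0.0093] x [-0.001 -0.001 -1.   ] y [-0.003  1.    -0.001] z [ 1.     0.003 -0.001] F [-0.8  0.5 -3.2] T [ 0.02 -0.14  0.01] w 0.59
shift [-0.1706 -0.2474  0.039 ] dist 0.303 turns [ 3.000e-03  3.144e+00 -3.139e+00] j7 -1.049
```

>>> move_arm:
  steps: "-0.02 0 0 0 255;-0.05 0 0 0 255;-0.08 0 0 0 255;-0.11 -0.01 0.005 0 255;-0.135 -0.04 0.01 0 255;-0.14 -0.08 0.02 0 255;-0.14 -0.12 0.03 0 255;-0.14 -0.16 0.038 0 255;-0.14 -0.2 0.039 0 255;-0.14 -0.24 0.039 0 255"

```text
clock: 6.02
position: [0.5711, 0.1052, 0.1493]
ee_rot: [-0.002, 1.571, 0.001]
force: [1.0, 0.2, -3.1]
width: 0.584
```

```bash
python3 -c "
from h import *
plan([0.571,-0.020,0.150],[1,0])"
```

```text
t 6.02 pos [0.5711 0.1052 0.1493] x [-0.    -0.001 -1.   ] y [-0.002  1.    -0.001] z [ 1.     0.002 -0.   ] F [ 1.   0.2 -3.1] T [ 0.02 -0.17 -0.01] w 0.584
shift [-0.0006 -0.1252 -0.0003] dist 0.125 turns [ 2.000e-03  3.144e+00 -3.139e+00] j7 -0.565
```

>>> move_arm:
  steps: "0 -0.04 0 0 255;0 -0.08 0 0 255;0 -0.11 0 0 255;0 -0.125 0 0 255;0 -0.125 0 0 255;0.02 -0.125 0 0 255;0.04 -0.125 0 0 255;0.04 -0.125 0 0 255"

```text
clock: 6.68
position: [0.5689, -0.0172, 0.1063]
ee_rot: [-0.003, 1.577, 0.003]
force: [-1.6, -0.9, -3.9]
width: 0.591
```

```bash
python3 -c "
from h import *
plan([0.571,-0.020,0.030],[1,0])
for n in ['side','wrist']:
  d=cam(n); cv2.imwrite(f'pics/{n}5.png',d['img'][150:270,220:420] if n=='side' else d['img'])
"; python3 -c "
import cv2;a=cv2.imread('pics/side5.png');cv2.imwrite('pics/side5.png',cv2.resize(a,None,fx=4,fy=4))"
```

```text
t 6.68 pos [ 0.5689 -0.0172  0.1063] x [-0.006 -0.    -1.   ] y [-0.003  1.    -0.   ] z [ 1.     0.003 -0.006] F [-1.6 -0.9 -3.9] T [-0.04 -0.   -0.01] w 0.591
shift [ 0.0763 -0.0028  0.0025] dist 0.076 turns [ 3.000e-03  3.145e+00 -3.138e+00] j7 -0.378
```

View pics/side5.png

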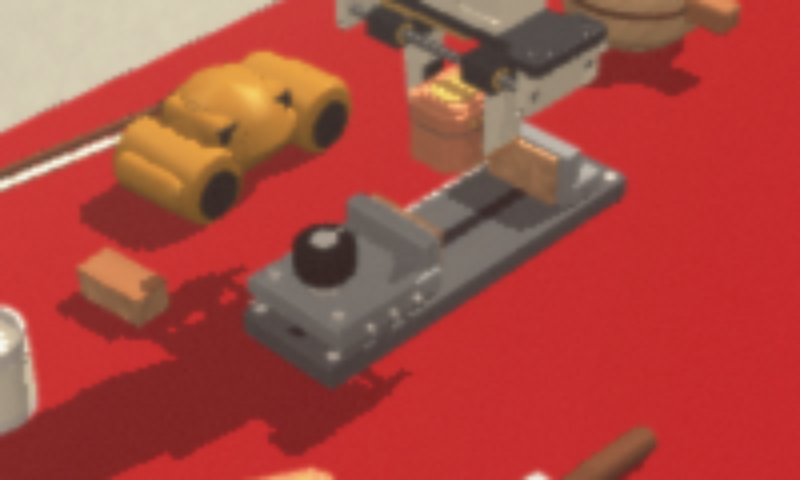

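View pics/wrist5.png

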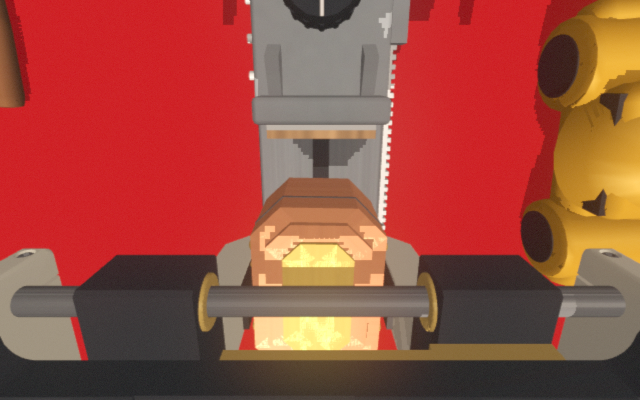

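```bash
python3 -c "
from h import *
d=dict(np.load('pics/wr2.npz'));W=cloud(d);q=W[100:240,436:522];q=q[q[...,2]>0.02];print(q[:,0].min(),q[:,2].max())"
```

```text
0.7254557239999145 0.08145846926902195
```

>>> move_arm:
  steps: "0.02 0 0 0 255;0.04 0 0 0 255;0.06 0 0 0 255;0.07 0 0 0 255;0.073 0 0 0 255;0.076 0 0 0 255;0.076 0 0 0 255;0.076 0 0 0 255"

```text
clock: 7.45
position: [0.5723, -0.0171, 0.0347]
ee_rot: [-0.002, 1.569, 0.002]
force: [0.4, 0.3, -2.7]
width: 0.588
```

```bash
python3 -c "
from h import *
plan([0.571,-0.020,0.0293],[1,0])"
```

```text
t 7.45 pos [ 0.5723 -0.0171  0.0347] x [ 0.002  0.    -1.   ] y [-0.003  1.    -0.   ] z [1.    0.003 0.002] F [ 0.4  0.3 -2.7] T [ 0.   -0.14 -0.01] w 0.588
shift [ 0.0054 -0.0029 -0.0013] dist 0.006 turns [ 3.000e-03  3.145e+00 -3.139e+00] j7 -0.442
```

>>> move_arm:
  steps: "0.002 -0.001 0 0 255;0.004 -0.002 -0.001 0 255;0.004 -0.002 -0.001 0 255;0.004 -0.002 -0.001 0 255"

```text
clock: 7.78
position: [0.5704, -0.0196, 0.0297]
ee_rot: [-0.002, 1.571, 0.002]
force: [-0.7, -0.0, -2.3]
width: 0.587
```

```bash
python3 -c "
from h import *
plan([0.571,-0.020,0.0293],[1,0])"
```

```text
t 7.78 pos [ 0.5704 -0.0196  0.0297] x [-0. -0. -1.] y [-0.003  1.    -0.   ] z [ 1.     0.003 -0.   ] F [-0.7 -0.  -2.3] T [-0.02 -0.1  -0.04] w 0.587
shift [ 0.0004 -0.0004  0.0006] dist 0.001 turns [ 3.000e-03  3.144e+00 -3.139e+00] j7 -0.443
```

Down 1 mm more, then release and retreat straight up.

>>> move_arm:
  steps: "0.001 0 0.0005 0 255;0.001 0 0.0005 0 255;0.001 0 0.0005 0 100;0.001 0 0.0005 0 0;0.001 0 0.0005 0 0;0.001 0 0.0005 0 0;0.001 0 0.0005 0 0;0.001 0 0.0005 0 0;-0.02 0 0 0 0;-0.05 0 0 0 0"

```text
clock: 8.62
position: [0.5683, -0.0195, 0.0778]
ee_rot: [-0.002, 1.576, 0.003]
force: [0.2, -0.0, 0.9]
width: 0.992
```

>>> move_arm:
  steps: "-0.04 0 0 0 0;-0.08 0 0 0 0;-0.1 0.02 0 0 0;-0.1 0.04 0 0 0;-0.1 0.04 0 0 0;-0.1 0.04 0 0 0"

```text
clock: 9.12
position: [0.5703, 0.022, 0.18]
ee_rot: [-0.004, 1.57, 0.004]
force: [1.1, -0.1, -0.4]
width: 0.999
```

```bash
cat > m4.py <<'E'
import sys
from h import *
plan([0.571,0.1165,0.150],[1,0])
d=cam('wrist'); tag=sys.argv[1]; cv2.imwrite(f'pics/wr{tag}.png',d['img'])
W=cloud(d);X,Y,Z=W[...,0],W[...,1],W[...,2];v=np.mgrid[:400,:640][0]
img=d['img'].astype(int)
m=(abs(X-0.571)<0.045)&(Y<.05)&(Y>-.1)&(Z>0.055)&(Z<0.075)&(v<300)&(img[...,2]-img[...,0]>60)
q=W[m];print('casket top',len(q),cv2.minAreaRect(q[:,:2].astype(np.float32)*1000),q.min(0).round(4),q.max(0).round(4))
k=(np.abs(X-0.571)<0.04)&(Y>0.03)&(Y<.16)&(Z>0.078)&(Z<0.09)
if k.sum()>50: print('knob',k.sum(),cv2.minEnclosingCircle(W[k][:,:2].astype(np.float32)*1000))
E
python3 m4.py 6
```

```text
t 9.12 pos [0.5703 0.022  0.18  ] x [ 0.001  0.    -1.   ] y [-0.005  1.     0.   ] z [1.    0.005 0.001] F [ 1.1 -0.1 -0.4] T [-0.06 -0.07 -0.02] w 0.999
shift [0.03   0.0945 0.0012] dist 0.099 turns [ 0.005  3.147 -3.136] j7 -0.394
casket top 5400 ((571.2754516601562, -8.99814224243164), (63.575042724609375, 100.08808135986328), 0.3966723382472992) [ 0.5392 -0.0591  0.055 ] [0.6027 0.0412 0.0711]
knob 2904 ((570.755126953125, 116.26789093017578), 21.725189208984375)
```

View pics/wr6.png

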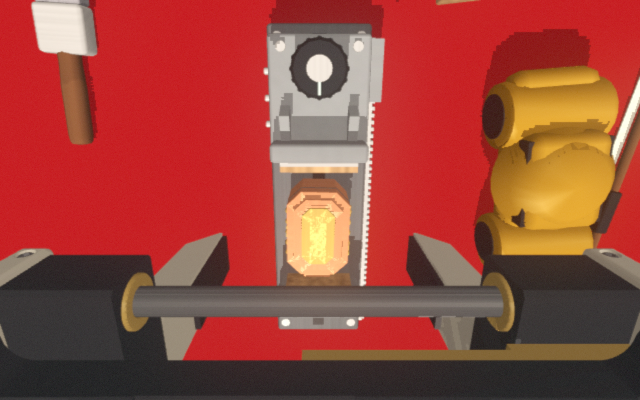

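The casket stands square on the bed at (318,228), lid top at about 70 mm, and the knob is at (0.571, 0.116). Next I move over the knob, pre-turned back by 0.7 rad and half closed.

>>> move_arm:
  steps: "0 0.03 0 -0.12 80;0 0.06 0 -0.24 80;0 0.085 0.001 -0.36 80;0 0.0945 0.001 -0.48 80;0 0.0945 0.001 -0.6 80;0.02 0.0945 0.001 -0.7 80;0.04 0.0945 0.001 -0.7 80;0.05 0.0945 0.001 -0.7 80;0.05 0.0945 0.001 -0.7 80;0.05 0.0945 0.001 -0.7 80"

```text
clock: 10.0
position: [0.5708, 0.1145, 0.1291]
ee_rot: [-0.549, 1.502, 0.549]
force: [-0.3, 0.1, 0.6]
width: 0.689
```

```bash
python3 -c "
from h import *
plan([0.571,0.1163,0.053],[1,0])"; python3 m4.py 7
```

```text
t 10.0 pos [0.5708 0.1145 0.1291] x [-0.002 -0.    -1.   ] y [-0.645  0.764  0.001] z [ 0.764  0.645 -0.002] F [-0.3  0.1  0.6] T [ 0.01 -0.19  0.04] w 0.689
shift [0.0761 0.0012 0.0014] dist 0.076 turns [ 0.702  3.843 -2.44 ] j7 0.01
t 10.0 pos [0.5708 0.1145 0.1291] x [-0.002 -0.    -1.   ] y [-0.645  0.764  0.001] z [ 0.764  0.645 -0.002] F [-0.3  0.1  0.6] T [ 0.01 -0.19  0.04] w 0.689
shift [-0.0209  0.0014  0.0014] dist 0.021 turns [ 0.702  3.843 -2.44 ] j7 0.01
casket top 21 ((574.4793090820312, 39.64793395996094), (3.761256456375122, 5.121999263763428), 89.07536315917969) [0.5719 0.0378 0.0624] [0.577  0.0416 0.0658]
knob 3100 ((570.6292724609375, 116.57112884521484), 21.7233829498291)
```

View pics/wr7.png

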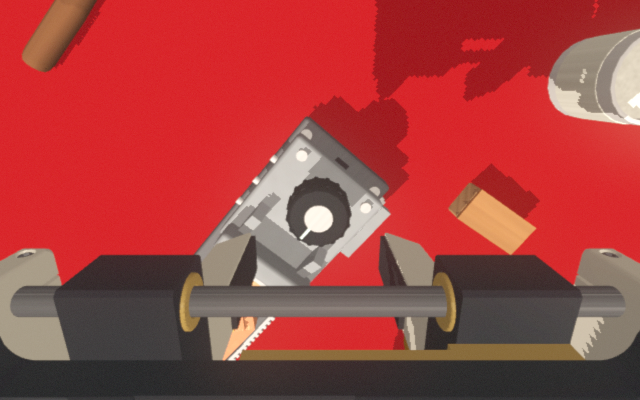

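The knob is centred between the fingers at (318,212), so I'll lower onto it.

>>> move_arm:
  steps: "0.025 0.001 0.001 0 80;0.05 0.001 0.001 0 80;0.066 0.001 0.001 0 80;0.075 0.001 0.001 0 80;0.075 0.001 0.001 0 80;0.075 0.001 0.001 0 80;0.075 0.001 0.001 0 80"

```text
clock: 10.63
position: [0.5722, 0.1171, 0.0561]
ee_rot: [-0.55, 1.498, 0.55]
force: [1.3, 0.6, 0.4]
width: 0.688
```

```bash
python3 -c "
from h import *
plan([0.571,0.1163,0.053],[1,0])"
```

```text
t 10.63 pos [0.5722 0.1171 0.0561] x [ 0.002  0.001 -1.   ] y [-0.646  0.763 -0.001] z [0.763 0.646 0.002] F [1.3 0.6 0.4] T [ 0.01 -0.17 -0.02] w 0.688
shift [ 0.0031  0.0002 -0.0014] dist 0.003 turns [ 0.703  3.844 -2.439] j7 -0.062
```

>>> move_arm:
  steps: "0.002 0 -0.0005 0 80;0.002 0 -0.0005 0 255;0.002 0 -0.0005 0 255;0.002 0 -0.0005 0 255;0.002 0 -0.0005 0 255;0.002 0 -0.0005 0 255;0.002 0 -0.0005 0 255;0.002 0 -0.0005 0 255"
  squeeze: 45

```text
clock: 11.3
position: [0.5705, 0.1158, 0.0528]
ee_rot: [-0.55, 1.501, 0.549]
force: [-3.5, -1.7, 5.7]
width: 0.45
```

```bash
python3 -c "
from h import *
plan([0.571,0.1163,0.053],[1,0])"
```

```text
t 11.3 pos [0.5705 0.1158 0.0528] x [-0.001 -0.001 -1.   ] y [-0.646  0.763 -0.   ] z [ 0.763  0.646 -0.001] F [-3.5 -1.7  5.7] T [-0.47  0.5   0.03] w 0.45
shift [-0.0002  0.      0.0007] dist 0.001 turns [ 0.703  3.844 -2.439] j7 -0.065
```

>>> move_arm:
  steps: "0 -0.0007 -0.0006 0.06 255;0 -0.0014 -0.0012 0.12 255;0 -0.0021 -0.0017 0.18 255;0 -0.0027 -0.0023 0.24 255;0 -0.0034 -0.0029 0.3 255;0 -0.0034 -0.0029 0.3 255;0 -0.0034 -0.0029 0.3 255"

```text
clock: 11.88
position: [0.5707, 0.1115, 0.0528]
ee_rot: [-0.318, 1.548, 0.316]
force: [-3.1, -0.5, 5.5]
width: 0.448
```

```bash
cat > st.py <<'E'
from h import *
s=arm.observe(); M=R.from_rotvec(s['ee_rot']).as_matrix(); p=s['position']
yaw=np.arctan2(-M[1,2],M[0,2]); print('t',round(s['clock'],2),'pos',p.round(4),'yaw(cw)',yaw.round(4),'turned',round(yaw+0.703,4),'exp y',round(0.1163-0.015*(yaw+0.703),4),'F',np.round(s['force'],1),'T',np.round(s['ft_torque'],2),'j7',s['joints'][6].round(3),'eff7',s['joint_efforts'][6].round(3),'w',round(s['width'],3))
d=M.T@np.array([0,-0.015,0]); print('per rad tool shift',d.round(5))
E
python3 st.py
```

```text
t 11.88 pos [0.5707 0.1115 0.0528] yaw(cw) -0.4041 turned 0.2989 exp y 0.1118 F [-3.1 -0.5  5.5] T [-0.54  0.44 -0.3 ] j7 -0.306 eff7 -0.019 w 0.448
per rad tool shift [ 1.000e-05 -1.379e-02 -5.900e-03]
```

>>> move_arm:
  steps: "0 -0.0012 -0.0005 0.09 255;0 -0.0025 -0.0011 0.18 255;0 -0.0037 -0.0016 0.27 255;0 -0.005 -0.0021 0.36 255;0 -0.0062 -0.0026 0.45 255;0 -0.0074 -0.0032 0.54 255;0 -0.0087 -0.0037 0.63 255;0 -0.0099 -0.0042 0.72 255;0 -0.011 -0.0047 0.8 255;0 -0.011 -0.0047 0.8 255"

```text
clock: 12.72
position: [0.5716, 0.0994, 0.0528]
ee_rot: [0.313, 1.547, -0.313]
force: [1.5, -2.9, 2.5]
width: 0.448
```

```bash
python3 st.py; python3 -c "
from h import *
d=cam('wrist');cv2.imwrite('pics/wr8.png',d['img'])
d=cam('scene');cv2.imwrite('pics/sc8.png',cv2.resize(d['img'][150:260,220:400],None,fx=4,fy=4))"
```

```text
t 12.72 pos [0.5716 0.0994 0.0528] yaw(cw) 0.3992 turned 1.1022 exp y 0.0998 F [ 1.5 -2.9  2.5] T [-0.58 -0.33 -0.29] j7 -0.948 eff7 -1.313 w 0.448
per rad tool shift [ 1.000e-05 -1.382e-02  5.830e-03]
```

View pics/wr8.png

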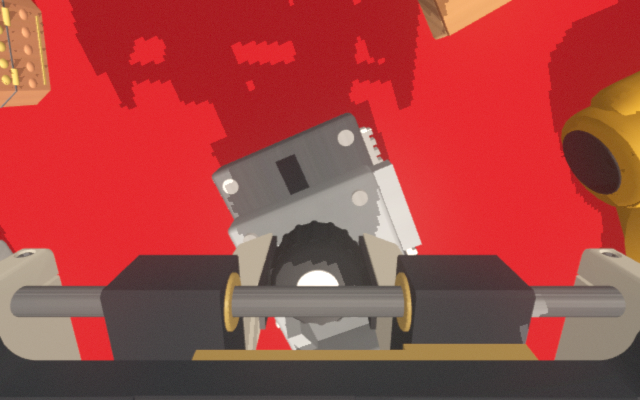

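View pics/sc8.png

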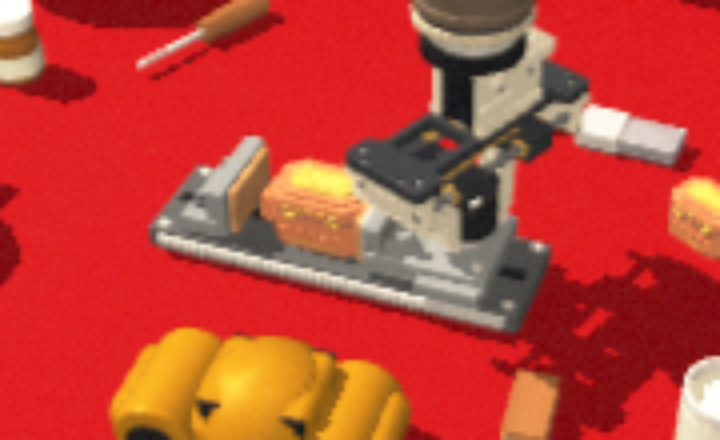

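>>> move_arm:
  steps: "0 -0.0009 0.0004 0.06 255;0 -0.0017 0.0007 0.12 255;0 -0.0025 0.0011 0.18 255;0 -0.0032 0.0013 0.23 255;0 -0.0039 0.0016 0.28 255;0 -0.0046 0.0019 0.33 255"

```text
clock: 13.32
position: [0.5718, 0.0945, 0.0528]
ee_rot: [0.568, 1.494, -0.567]
force: [3.1, -3.0, 2.6]
width: 0.452
```

```bash
python3 st.py
```

```text
t 13.32 pos [0.5718 0.0945 0.0528] yaw(cw) 0.7255 turned 1.4285 exp y 0.0949 F [ 3.1 -3.   2.6] T [-0.7  -0.68  0.41] j7 -1.205 eff7 0.571 w 0.452
per rad tool shift [ 0.      -0.01122  0.00995]
```

>>> move_arm:
  steps: "0 0 0 0 255;0 0 0 0 255"

```text
clock: 13.48
position: [0.5719, 0.0944, 0.0528]
ee_rot: [0.567, 1.494, -0.566]
force: [3.2, -2.9, 2.5]
width: 0.45
```

```bash
python3 st.py
```

```text
t 13.48 pos [0.5719 0.0944 0.0528] yaw(cw) 0.7242 turned 1.4272 exp y 0.0949 F [ 3.2 -2.9  2.5] T [-0.69 -0.61 -0.14] j7 -1.204 eff7 -0.108 w 0.45
per rad tool shift [ 0.      -0.01124  0.00994]
```

>>> move_arm:
  steps: "0 -0.0002 0.0001 0.015 255;0 -0.0003 0.0003 0.03 255;0 -0.0005 0.0004 0.045 255;0 -0.0007 0.0006 0.06 255;0 -0.0007 0.0006 0.06 255;0 -0.0007 0.0006 0.06 255"

```text
clock: 13.98
position: [0.572, 0.0935, 0.0528]
ee_rot: [0.614, 1.48, -0.613]
force: [4.1, -3.9, 2.3]
width: 0.448
```

```bash
python3 st.py
```

```text
t 13.98 pos [0.572  0.0935 0.0528] yaw(cw) 0.7849 turned 1.4879 exp y 0.094 F [ 4.1 -3.9  2.3] T [-0.75 -0.78  0.27] j7 -1.252 eff7 -0.265 w 0.448
per rad tool shift [ 0.      -0.01061  0.0106 ]
```

>>> move_arm:
  steps: "0 -0.0002 0.0001 0.015 255;0 -0.0003 0.0003 0.03 255;0 -0.0005 0.0004 0.045 255;0 -0.0007 0.0006 0.06 255;0 -0.0007 0.0006 0.06 255;0 -0.0007 0.0006 0.06 255"

```text
clock: 14.48
position: [0.5719, 0.0925, 0.0528]
ee_rot: [0.66, 1.466, -0.659]
force: [3.8, -3.8, 1.1]
width: 0.448
```

```bash
python3 st.py
```

```text
t 14.48 pos [0.5719 0.0925 0.0528] yaw(cw) 0.8448 turned 1.5478 exp y 0.0931 F [ 3.8 -3.8  1.1] T [-0.8  -0.92  0.28] j7 -1.299 eff7 -0.265 w 0.448
per rad tool shift [ 0.      -0.00996  0.01122]
```

>>> move_arm:
  steps: "0 -0.0001 0.0002 0.015 255;0 -0.0003 0.0003 0.03 255;0 -0.0004 0.0005 0.045 255;0 -0.0006 0.0007 0.06 255;0 -0.0006 0.0007 0.06 255;0 -0.0006 0.0007 0.06 255"

```text
clock: 14.98
position: [0.572, 0.0916, 0.0528]
ee_rot: [0.707, 1.451, -0.705]
force: [4.7, -4.1, 1.3]
width: 0.45
```

```bash
python3 st.py
```

```text
t 14.98 pos [0.572  0.0916 0.0528] yaw(cw) 0.9049 turned 1.6079 exp y 0.0922 F [ 4.7 -4.1  1.3] T [-0.83 -0.89  0.21] j7 -1.346 eff7 -0.266 w 0.45
per rad tool shift [ 0.      -0.00927  0.0118 ]
```

>>> move_arm:
  steps: "0 -0.0001 0.0002 0.015 255;0 -0.0003 0.0003 0.03 255;0 -0.0004 0.0005 0.045 255;0 -0.0006 0.0007 0.06 255;0 -0.0006 0.0007 0.06 255;0 -0.0006 0.0007 0.06 255"

```text
clock: 15.48
position: [0.572, 0.0907, 0.0528]
ee_rot: [0.753, 1.434, -0.751]
force: [5.1, -4.2, 1.4]
width: 0.447
```

```bash
python3 st.py;  python3 -c "
from h import *
d=cam('scene');cv2.imwrite('pics/sc9.png',cv2.resize(d['img'][170:250,240:370],None,fx=6,fy=6))"
```

```text
t 15.48 pos [0.572  0.0907 0.0528] yaw(cw) 0.9649 turned 1.6679 exp y 0.0913 F [ 5.1 -4.2  1.4] T [-0.83 -0.94  0.23] j7 -1.393 eff7 -0.268 w 0.447
per rad tool shift [ 0.      -0.00854  0.01233]
```

View pics/sc9.png

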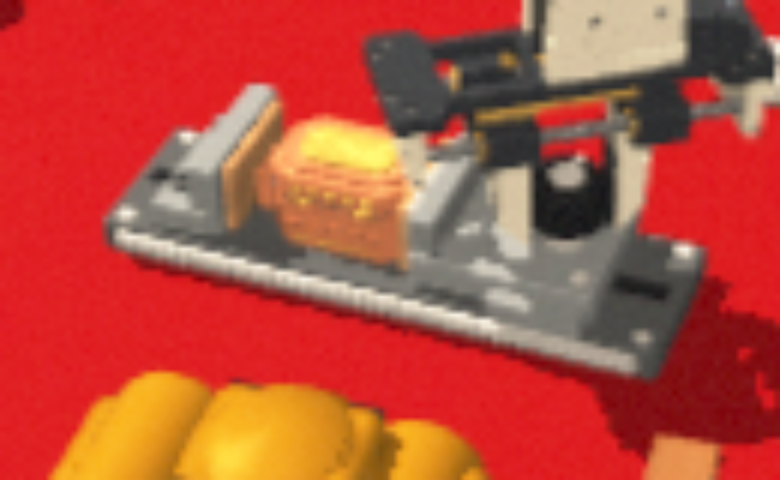

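>>> move_arm:
  steps: "0 -0.0001 0.0002 0.015 255;0 -0.0003 0.0004 0.03 255;0 -0.0004 0.0006 0.045 255;0 -0.0005 0.0007 0.06 255;0 -0.0005 0.0007 0.06 255;0 -0.0005 0.0007 0.06 255"

```text
clock: 16.03
position: [0.5721, 0.0897, 0.0528]
ee_rot: [0.799, 1.417, -0.797]
force: [4.5, -3.9, 1.6]
width: 0.449
```

```bash
python3 st.py
```

```text
t 16.03 pos [0.5721 0.0897 0.0528] yaw(cw) 1.0249 turned 1.7279 exp y 0.0904 F [ 4.5 -3.9  1.6] T [-0.92 -0.99  0.24] j7 -1.44 eff7 -0.272 w 0.449
per rad tool shift [ 1.000e-05 -7.790e-03  1.282e-02]
```

>>> move_arm:
  steps: "0 -0.0001 0.0002 0.015 255;0 -0.0002 0.0004 0.03 255;0 -0.0002 0.0004 0.03 255;0 -0.0002 0.0004 0.03 255"

```text
clock: 16.37
position: [0.5721, 0.0892, 0.0528]
ee_rot: [0.822, 1.408, -0.82]
force: [5.4, -4.4, 1.1]
width: 0.446
```

```bash
python3 st.py
```

```text
t 16.37 pos [0.5721 0.0892 0.0528] yaw(cw) 1.055 turned 1.758 exp y 0.0899 F [ 5.4 -4.4  1.1] T [-0.88 -0.98  0.24] j7 -1.464 eff7 -0.275 w 0.446
per rad tool shift [ 1.000e-05 -7.400e-03  1.305e-02]
```

>>> move_arm:
  steps: "0 -0.0001 0.0002 0.015 255;0 -0.0002 0.0004 0.03 255;0 -0.0003 0.0005 0.04 255;0 -0.0003 0.0005 0.04 255;0 -0.0003 0.0005 0.04 255"

```text
clock: 16.78
position: [0.5721, 0.0886, 0.0528]
ee_rot: [0.852, 1.395, -0.851]
force: [5.4, -4.8, 1.2]
width: 0.45
```

```bash
python3 st.py
```

```text
t 16.78 pos [0.5721 0.0886 0.0528] yaw(cw) 1.0949 turned 1.7979 exp y 0.0893 F [ 5.4 -4.8  1.2] T [-0.95 -1.03  0.31] j7 -1.495 eff7 -0.297 w 0.45
per rad tool shift [ 1.000e-05 -6.870e-03  1.333e-02]
```

>>> move_arm:
  steps: "0 -0.0001 0.0002 0.015 255;0 -0.0002 0.0004 0.03 255;0 -0.0003 0.0005 0.04 255;0 -0.0003 0.0005 0.04 255;0 -0.0003 0.0005 0.04 255"

```text
clock: 17.2
position: [0.5721, 0.0879, 0.0528]
ee_rot: [0.883, 1.382, -0.881]
force: [5.4, -4.7, 2.0]
width: 0.45
```

```bash
python3 st.py
```

```text
t 17.2 pos [0.5721 0.0879 0.0528] yaw(cw) 1.135 turned 1.838 exp y 0.0887 F [ 5.4 -4.7  2. ] T [-0.93 -1.02  0.25] j7 -1.526 eff7 -0.299 w 0.45
per rad tool shift [ 1.00e-05 -6.33e-03  1.36e-02]
```

>>> move_arm:
  steps: "0 -0.0001 0.0002 0.015 255;0 -0.0002 0.0004 0.03 255;0 -0.0003 0.0005 0.04 255;0 -0.0003 0.0005 0.04 255;0 -0.0003 0.0005 0.04 255"

```text
clock: 17.62
position: [0.5722, 0.0873, 0.0528]
ee_rot: [0.913, 1.368, -0.912]
force: [5.6, -5.8, 1.6]
width: 0.449
```

```bash
python3 st.py; python3 -c "
from h import *
d=cam('scene');cv2.imwrite('pics/sc10.png',cv2.resize(d['img'][170:230,260:340],None,fx=10,fy=10))"
```

```text
t 17.62 pos [0.5722 0.0873 0.0528] yaw(cw) 1.175 turned 1.878 exp y 0.0881 F [ 5.6 -5.8  1.6] T [-1.01 -1.05  0.21] j7 -1.557 eff7 -0.302 w 0.449
per rad tool shift [ 1.000e-05 -5.780e-03  1.384e-02]
```

View pics/sc10.png

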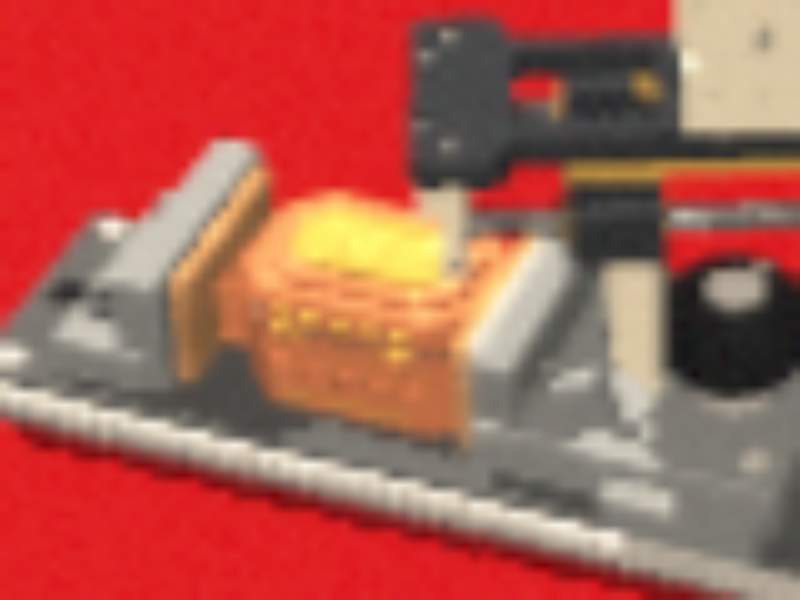

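The cartouche at (225,300) is practically at the fixed cork, and the torque readings have not risen yet. I'll go on in smaller steps.

>>> move_arm:
  steps: "0 -0.0001 0.0002 0.015 255;0 -0.0002 0.0004 0.03 255;0 -0.0002 0.0004 0.03 255;0 -0.0002 0.0004 0.03 255;0 -0.0002 0.0004 0.03 255"

```text
clock: 18.08
position: [0.5722, 0.0868, 0.0528]
ee_rot: [0.936, 1.358, -0.934]
force: [6.1, -5.0, 1.3]
width: 0.447
```

```bash
python3 st.py
```

```text
t 18.08 pos [0.5722 0.0868 0.0528] yaw(cw) 1.2051 turned 1.9081 exp y 0.0877 F [ 6.1 -5.   1.3] T [-0.98 -1.09  0.23] j7 -1.581 eff7 -0.259 w 0.447
per rad tool shift [ 1.000e-05 -5.360e-03  1.401e-02]
```

>>> move_arm:
  steps: "0 -0.0001 0.0002 0.015 255;0 -0.0002 0.0004 0.03 255;0 -0.0002 0.0004 0.03 255;0 -0.0002 0.0004 0.03 255;0 -0.0002 0.0004 0.03 255"

```text
clock: 18.5
position: [0.5722, 0.0864, 0.0528]
ee_rot: [0.959, 1.347, -0.957]
force: [6.5, -5.5, 0.9]
width: 0.444
```

```bash
python3 st.py
```

```text
t 18.5 pos [0.5722 0.0864 0.0528] yaw(cw) 1.235 turned 1.938 exp y 0.0872 F [ 6.5 -5.5  0.9] T [-1.01 -1.19  0.37] j7 -1.604 eff7 -0.324 w 0.444
per rad tool shift [ 1.000e-05 -4.940e-03  1.416e-02]
```

>>> move_arm:
  steps: "0 -0.0001 0.0002 0.015 255;0 -0.0001 0.0004 0.03 255;0 -0.0001 0.0004 0.03 255;0 -0.0001 0.0004 0.03 255;0 -0.0001 0.0004 0.03 255"

```text
clock: 18.92
position: [0.5722, 0.0859, 0.0528]
ee_rot: [0.981, 1.336, -0.98]
force: [5.0, -4.6, 1.0]
width: 0.45
```

```bash
python3 st.py
```

```text
t 18.92 pos [0.5722 0.0859 0.0528] yaw(cw) 1.2649 turned 1.9679 exp y 0.0868 F [ 5.  -4.6  1. ] T [-1.05 -1.13  0.36] j7 -1.627 eff7 -0.391 w 0.45
per rad tool shift [ 1.00e-05 -4.52e-03  1.43e-02]
```

Torque climbs 0.066 Nm per 0.03 rad, which is exactly the nip slope of 4.5 N per step. The nip is about 9 N now, so one more half step.

>>> move_arm:
  steps: "0 0 0.0001 0.01 255;0 -0.0001 0.0003 0.02 255;0 -0.0001 0.0003 0.02 255;0 -0.0001 0.0003 0.02 255;0 -0.0001 0.0003 0.02 255"

```text
clock: 19.33
position: [0.5722, 0.0856, 0.0528]
ee_rot: [0.996, 1.328, -0.995]
force: [5.4, -5.5, -0.2]
width: 0.451
```

```bash
python3 st.py; python3 st.py|head -1
```

```text
t 19.33 pos [0.5722 0.0856 0.0528] yaw(cw) 1.2846 turned 1.9876 exp y 0.0865 F [ 5.4 -5.5 -0.2] T [-1.09 -1.13  0.49] j7 -1.643 eff7 -0.474 w 0.451
per rad tool shift [ 1.000e-05 -4.230e-03  1.439e-02]
t 19.33 pos [0.5722 0.0856 0.0528] yaw(cw) 1.2846 turned 1.9876 exp y 0.0865 F [ 5.4 -5.5 -0.2] T [-1.09 -1.13  0.49] j7 -1.643 eff7 -0.474 w 0.451
```

>>> move_arm:
  steps: "0 0 0 0 255;0 0 0 0 255"
  squeeze: 10

```text
clock: 19.5
position: [0.572, 0.0857, 0.0528]
ee_rot: [0.997, 1.328, -0.995]
force: [5.5, -4.7, 1.9]
width: 0.456
```

>>> move_arm:
  steps: "0 0 0 0 120;0 0 0 0 108;0 0 0 0 108;0 0 0 0 108"

```text
clock: 19.83
position: [0.5699, 0.0871, 0.0523]
ee_rot: [0.997, 1.332, -0.997]
force: [0.6, 0.0, -0.1]
width: 0.576
```

```bash
python3 st.py
```

```text
t 19.83 pos [0.5699 0.0871 0.0523] yaw(cw) 1.2857 turned 1.9887 exp y 0.0865 F [ 0.6  0.  -0.1] T [-0.01  0.01  0.03] j7 -1.645 eff7 0.019 w 0.576
per rad tool shift [-1.000e-05 -4.220e-03  1.439e-02]
```

>>> move_arm:
  steps: "-0.015 0 0 0 108;-0.04 0 0 0 108;-0.08 0 0 0 108;-0.11 0 0 0 108;-0.11 0 0 0 108;-0.11 0 0 0 108"

```text
clock: 20.33
position: [0.5715, 0.0871, 0.1645]
ee_rot: [0.999, 1.328, -0.994]
force: [0.5, 0.1, -1.2]
width: 0.575
```

```bash
python3 st.py; python3 -c "
from h import *
d=cam('wrist');cv2.imwrite('pics/wr11.png',d['img'])
W=cloud(d);X,Y,Z=W[...,0],W[...,1],W[...,2]
k=(np.abs(X-0.571)<0.04)&(Y>0.03)&(Y<.16)&(Z>0.078)&(Z<0.09)
print('knob',k.sum(),cv2.minEnclosingCircle(W[k][:,:2].astype(np.float32)*1000))
d=cam('side');cv2.imwrite('pics/sd11.png',cv2.resize(d['img'][160:260,270:400],None,fx=6,fy=6))
d=cam('scene');cv2.imwrite('pics/sc11.png',cv2.resize(d['img'][170:240,250:370],None,fx=6,fy=6))"
```

```text
t 20.33 pos [0.5715 0.0871 0.1645] yaw(cw) 1.2863 turned 1.9893 exp y 0.0865 F [ 0.5  0.1 -1.2] T [-0.04  0.05 -0.  ] j7 -1.612 eff7 0.047 w 0.575
per rad tool shift [-1.00e-05 -4.21e-03  1.44e-02]
knob 2357 ((570.8046875, 86.80635070800781), 21.87423324584961)
```

View pics/sc11.png

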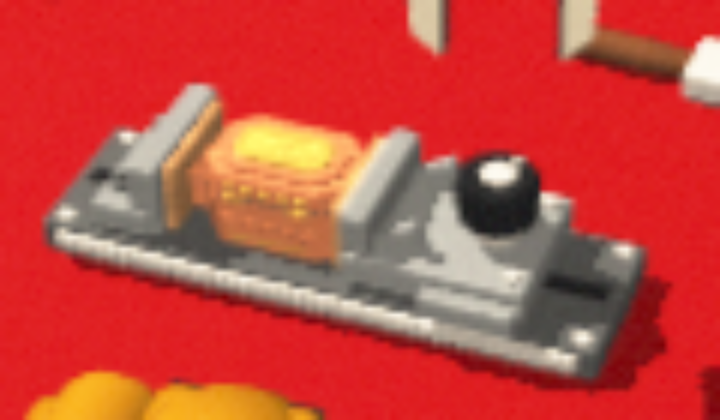

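View pics/sd11.png

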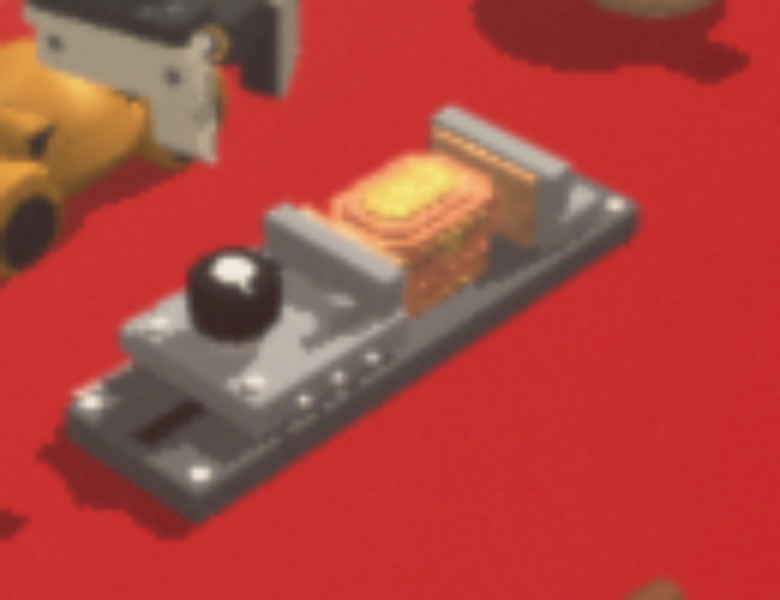

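View pics/wr11.png

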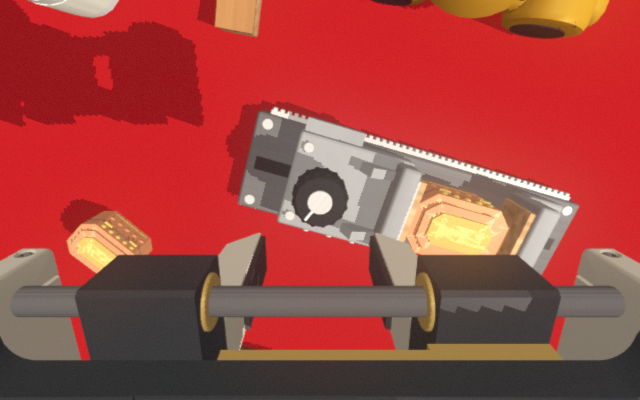

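The casket sits square and upright between both corks. In the wrist view the knob is at (320,202), and its measured centre has moved 29.5 mm, against 29.8 mm expected from the turn. I'm handing the job in.

```bash
python3 -c "
from cell import arm
print(arm.sign_off())"
```

```text
the job is handed in; nothing more can be done
None
```

I stood the middle-sized casket upright and lengthwise on the clamp's bed, about midway between the jaws, and let go. I then turned the knob 1.99 rad in one grip, following it along, until the casket was nipped, and let go of the knob. The job was handed in at about 20.5 s of the 72 s allowed; no verdict is reported.

- **Nip force:** I estimate 12–14 N, inside the 7–17 N window but not measured directly. The turn past first contact gives about 12 N. The rise in turning torque gives about 14 N.
- **Noise in the readings:** Stopped-hand torque before contact varied by about 0.04 Nm, and it changed sign once after an overshoot. I therefore compared only readings taken after similar slow steps.
- **Knob travel:** The camera showed the knob's centre had moved 29.5 mm, against 29.8 mm expected from the turn, so it followed the hand without slipping.
- **Final pictures:** They show the casket upright and square, touching both corks, with the hand clear. I noticed nothing else shifted in them, but I did not measure the bystanders' positions again.

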